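# Push a row of tube offcuts home under the preheater and close the gate

### The job

Push the row of four square-tube offcuts as one straight row along the lane under the preheater hood until the front one is against the end stop, without letting the row split apart, step sideways or tip. Then swing the gate bar fully shut across the lane behind the last offcut. Leave the hammer, the wire brush and the loose pipe piece where they lie.

Things in the scene. Friction and masses are not known exactly. Their poses are not given: they have to be found in the camera images.
- preheater: Fixed bench-top preheater: grey hood on four legs over a straight lane. Origin: on the bench, on the lane's centre line, below the hood's front lower edge. x = push direction, along the lane into the hood; y left of it; z up. Hood: x 0 to 200, y -115 to 115, z 115 to 255 mm, solid; an upright hand cannot follow the row home, one leaning back can. Legs 18 mm square at x 12 and 188, y +-105.
- lane_mouth (a point): Point on the bench in the middle of the lane's entrance, at preheater x -86 mm, y 0. Two steel guide rails, 12 mm high and 6 mm thick, have inner faces at preheater y +-23 from x -50 to 165; in front of them a flared mouth opens from +-23 to about +-37 mm at this point. Axes as the preheater.
- end_stop (a point): Point on the bench in the middle of the front face of the end stop, at preheater x 165 mm, y 0; the stop is a steel block 35 mm high. With the row home the tubes' centres are 20, 60, 100 and 140 mm before it and the last one's rear face 160 mm before it (5 mm inside the hood's edge). Axes as the preheater.
- gate_hinge (a point): The gate's vertical hinge axis, at preheater x -18, y -62 mm, 31 mm above the bench (mid-height of the gate bar), on a post 14 mm thick and 45 mm high. Opposite it, at x -6, y 60, stands the catch post, 10 x 12 mm and 42 mm high, which the shut bar meets.
- gate (a joint): Angle (rad, 0 to 2.3) of the gate, a flat steel bar 8 mm thick, 21 to 41 mm above the bench, reaching 124 mm from its hinge. 0 = shut, square across the lane along preheater +y; grows as the tip swings out away from the hood; at pi/2 it points along preheater -x beside the lane. An upright 10 mm pin, top at 64 mm, stands 112 mm from the hinge. Light friction, 0.04 N m: it stays where left.
- tube1: Plain steel square-tube offcut, 40 x 40 mm, 50 mm tall, 4 mm wall, standing on end on the bench, open at the top; about 0.17 kg (varies); in the row it is the front one, nearest the hood. Origin: centre of its underside; x axis along the row, towards the hood at the start.
- tube2: Plain steel square-tube offcut, 40 x 40 mm, 50 mm tall, 4 mm wall, standing on end on the bench, open at the top; about 0.17 kg (varies); in the row it is the second from the front. Origin: centre of its underside; x axis along the row, towards the hood at the start.
- tube3: Plain steel square-tube offcut, 40 x 40 mm, 50 mm tall, 4 mm wall, standing on end on the bench, open at the top; about 0.17 kg (varies); in the row it is the third from the front. Origin: centre of its underside; x axis along the row, towards the hood at the start.
- tube4: Plain steel square-tube offcut, 40 x 40 mm, 50 mm tall, 4 mm wall, standing on end on the bench, open at the top; about 0.17 kg (varies); in the row it is the rear one, farthest from the hood. Origin: centre of its underside; x axis along the row, towards the hood at the start.
- hammer: Bystander: hammer lying on the bench beyond the lane; leave alone.
- wire_brush: Bystander: brush lying on the bench on the robot's side of the lane; leave alone.
- pipe: Bystander: short dark steel pipe piece, 64 mm across, 45 mm tall, standing on end; leave alone.
Not all that is in view belongs to the job. Leave any black or purple look-alike of the tube4 alone. What is shaped like the tube1 but turquoise is not meant.

How it is judged:
By the outcome, as a careful person would: the job done as asked, in the order asked, and still so for the second after the job is handed in, with the robot touching nothing.
It also fails if it takes over 64 s, if anything falls off the work surface, if the arm or the gripper's body presses on something with over 40 N, if the wrist force passes 120 N, or if a joint passes its speed limit or range.

### The arm

A 7-joint arm with a two-finger parallel gripper is mounted at the origin on the work surface. World frame = base frame: x ahead of the robot, y to its left, z up, the work surface at z = 0. Lengths are in m, angles in rad, forces in N, time in s.
With the tool pointing down it reaches from about 0.4 to 0.85 m from the base axis. Payload 10.4 kg.
Tool frame: the origin (TCP) lies between the finger pads; the fingertips stand 17 mm ahead of it and the grasp point (between the pads) lies 2 mm behind it; z points along the fingers, y is the direction in which the jaws open and shut (so a half turn about z gives the same grasp; the last joint's range is limited). The gripper opens to 87 mm and grips with 3 to 60 N. Pads are 19 mm wide; open, the fingers measure 117 mm over their backs; the gripper's body (75 mm by 190 mm) begins 51 mm behind the grasp point.
Start: joints at [-1.239, 0.332, -0.065, 1.46, 0.022, 1.35, -0.088], TCP at [0.217, 0.586, 0.24] pointing down, gripper open.
Joint ranges: [-2.6, 2.6], [-0.5, 2.12], [-1.47, 1.34], [0.16, 2.42], [-1.27, 4.41], [0.06, 2.06], [-2.6, 2.6]. Speed limits (rad/s): [2.22, 2.22, 2.79, 2.79, 3.14, 3.14, 3.14].

### API

Orientations are given as [roll, pitch, yaw] about the fixed x, y, z axes, in that order (R = Rz(yaw) Ry(pitch) Rx(roll)).
In Python, from cell import manip gives the robot as it stands.
- The arm moves only by the shell command python3 -m creep 'ROWS' [OPENING]. ROWS is JSON, a list of rows, each a list of 2 entries, a list of its own where there are three numbers: the shift along the tool's x, y, z scaled (see below), then the turn about the tool's z scaled (see below). In form: [[[x, y, z], twist], ...]. A call has 1 to 10 rows; each row shifts and turns the commanded pose from where the row before left it, along the tool's axes as they then stand; what a row does not reach is not made up. The controller multiplies each number of a shift by 0.025 m and each number of a turn by 6 degrees. A row lasts 1/10 s, in which the tool goes at most 50 mm and 8.59 degrees, less where a joint would pass 70% of its speed; a pose out of reach is approached as far as the arm can. A call with a number of a shift or a turn outside -1 to 1 is refused whole. A call with a gripper value outside its range is refused whole. OPENING is the opening, from 0 (shut) to 1 (fully open), set as the call begins (- or left out, the last holds). The fingers move at their own pace and stop on an object; the grip force is fixed at half the most. Time passes only in rows, so rows that do not move let the fingers close. It gives the time, the measured TCP pose, the force and the opening at its end, in the units of the state.
- manip.get_obs(): the state, without advancing time (a new reading comes with each control period).
- manip.snapshot(name): name is "scene" or "side" or "wrist"; returns the picture (400x640x3 uint8, red, green, blue); there is no depth.
- manip.camera_params(name): a dict with "fovy" (degrees; the focal length in pixels is half the picture's height over the tangent of half this angle, whatever the lens; pixels are square), "cx", "cy" (the principal point, pixels), "R" (3x3) and "t" (3): a world point X has camera coordinates R X + t. Camera axes: x right, y down, z forward; pixel columns grow to the right and rows downward; lengths in m; the calibration is good to about 2 mm. The wrist camera is an equidistant fisheye: a pixel r from the principal point sees the ray r / f radians off the axis. A picture is of the moment at which its call begins: read the wrist's pose just before it. camera_params takes no time and is no camera call; for the wrist camera it gives the pose at the moment of the call.
- manip.close_job(): hands the job in, once; it reports no verdict.
The state is a dict: "time": time; "joint_positions": joint angles; "joint_velocities": joint speeds; "joint_efforts": joint torques, N m; "tcp_pos": TCP position; "eef_rot": TCP orientation; "ft_force": force on the tool from outside, world axes, zero at the start; "torque": the same for the moment, N m; "finger_gap": finger opening in m.
Only numpy, scipy, OpenCV 4.12 (cv2) and the standard library are available. Lean on these libraries where they do the work, as an engineer would, in place of code of your own. Each camera call takes 0.05 s, during which the arm holds its last target.

## Working session

There is one attempt and no reset: what is moved stays moved. The work goes in short steps, Python scripts to look and compute and a shell command to move; the robot and the scene stay as the last step left them, time stands still between calls to the robot, and variables do not carry over. Pictures are saved under pics/ and viewed, and the job is handed in when it is done.

```bash
ls -la; mkdir -p pics
python3 - <<'E'
from cell import manip
import cv2
o=manip.get_obs()
for k,v in o.items(): print(k,v)
for n in ["scene","side","wrist"]:
    p=manip.camera_params(n); print(n,p)
    cv2.imwrite(f"pics/{n}0.png",manip.snapshot(n)[:,:,::-1])
E
```

```text
total 12
drwxr-xr-x  3 agent agent 4096 Dec  7 09:02 .
drwxr-xr-x 23 root  root  4096 Dec  7 09:02 ..
drwxr-xr-x  2 agent agent 4096 Dec  7 09:02 pics
time 0.0
joint_positions [-1.23862537  0.33287981 -0.06466769  1.4609357   0.02160489  1.34990225
 -0.08850806]
joint_velocities [ 0.00058395 -0.00118066  0.0005869   0.0016042   0.00077919  0.00070473
  0.00104813]
joint_efforts [-1.48139006e-03 -6.23262548e+01  2.35521002e-02 -3.89900780e+01
 -6.16148603e-02  3.93914804e-02  6.08248956e-05]
tcp_pos [0.21700816 0.58573053 0.23875157]
eef_rot [-3.14016525e+00  8.15051108e-05  2.78680510e+00]
ft_force [0.63674978 0.26270258 0.4019158 ]
torque [ 0.00411724  0.0073285  -0.02868067]
finger_gap 0.08692770858381621
scene {'fovy': 49.093049521760264, 'cx': 320.11464570884795, 'cy': 207.04525147769505, 'R': array([[-0.20221993,  0.97933764, -0.00220911],
       [ 0.64500468,  0.13148665, -0.75278166],
       [-0.73693695, -0.15365234, -0.65826659]]), 't': array([ 0.14395905, -0.32658145,  1.47515806])}
side {'fovy': 42.68895718492355, 'cx': 314.31242607119447, 'cy': 206.90326050303153, 'R': array([[ 0.99525913, -0.09473604, -0.02200805],
       [-0.07489821, -0.60220708, -0.79481878],
       [ 0.06204458,  0.79269901, -0.60644765]]), 't': array([-0.56398591,  0.06502247,  1.23866867])}
wrist {'fovy': 65.70646984690485, 'cx': 319.46845397135576, 'cy': 192.09140750938656, 'R': array([[ 0.34792668,  0.93752125, -0.00096914],
       [ 0.89726817, -0.33268821,  0.29022127],
       [ 0.27176619, -0.1018453 , -0.95695908]]), 't': array([-0.62532157, -0.03501974,  0.39162746])}
```

View pics/scene0.png

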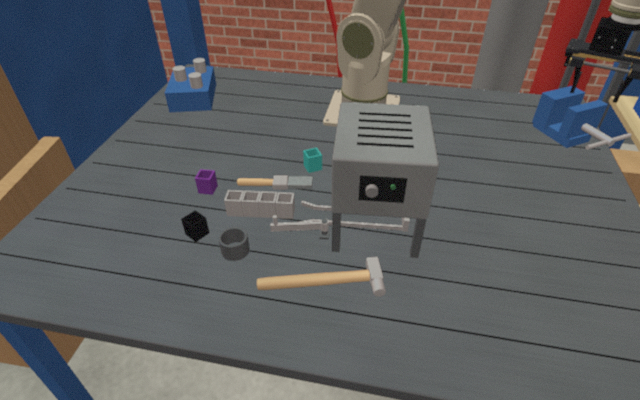

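View pics/side0.png

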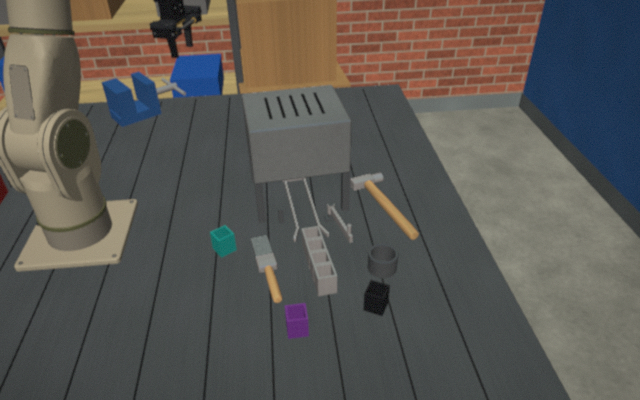

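View pics/wrist0.png

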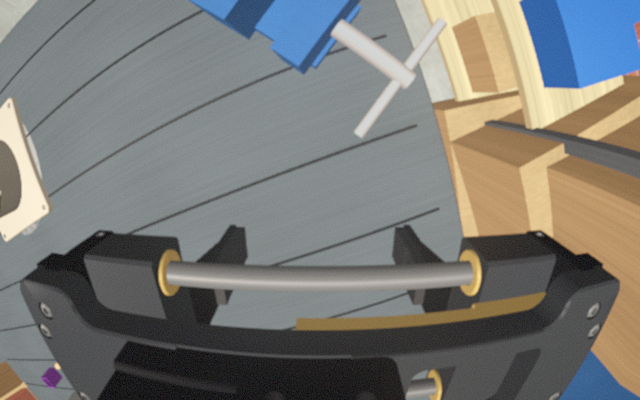

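Run:
```python
import cv2
a=cv2.imread('pics/scene0.png')[140:290,180:440]; cv2.imwrite('pics/sc_z.png',cv2.resize(a,None,fx=3,fy=3,interpolation=cv2.INTER_CUBIC))
a=cv2.imread('pics/side0.png')[165:345,200:430]; cv2.imwrite('pics/si_z.png',cv2.resize(a,None,fx=3.3,fy=3.3,interpolation=cv2.INTER_CUBIC))
```

```text
(no output)
```

View pics/sc_z.png

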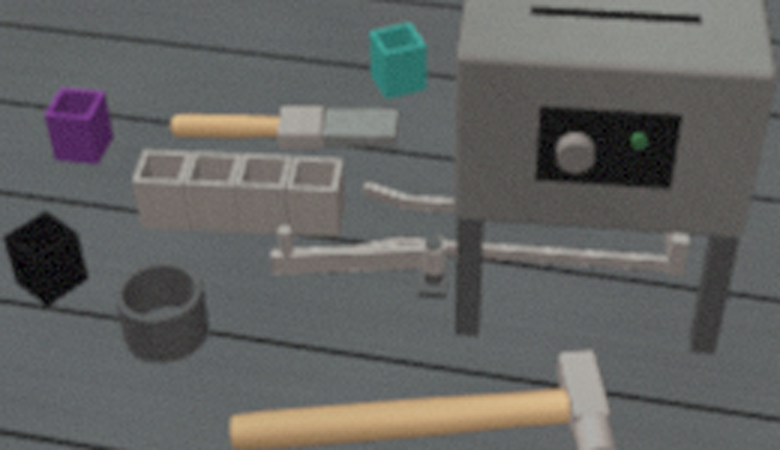

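View pics/si_z.png

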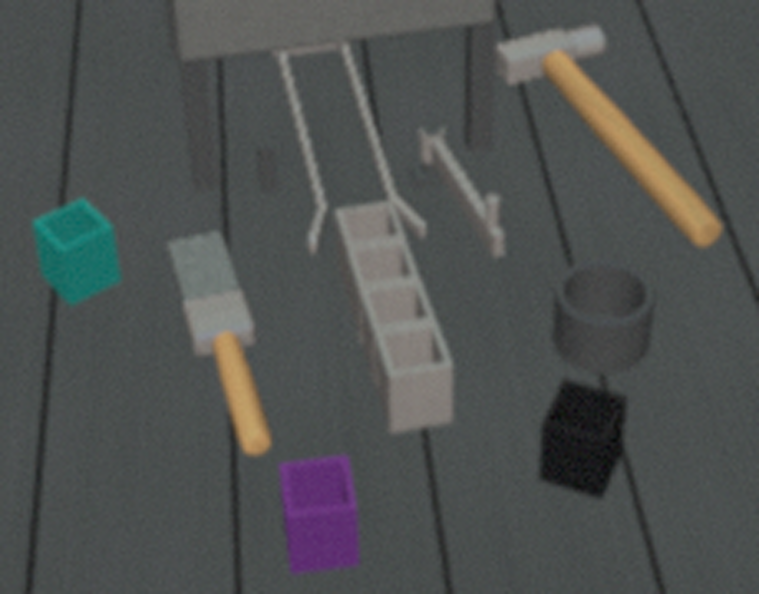

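```bash
cat > geo.py <<'E'
import numpy as np
from scipy.optimize import least_squares
from cell import manip
P={n:manip.camera_params(n) for n in ("scene","side")}
def proj(n,X):
    p=P[n];f=200/np.tan(np.radians(p["fovy"]/2));c=np.atleast_2d(X)@p["R"].T+p["t"]
    return np.c_[p["cx"]+f*c[:,0]/c[:,2],p["cy"]+f*c[:,1]/c[:,2]]
def back(n,uv,z):
    p=P[n];f=200/np.tan(np.radians(p["fovy"]/2))
    d=p["R"].T@np.array([(uv[0]-p["cx"])/f,(uv[1]-p["cy"])/f,1]);c=-p["R"].T@p["t"]
    return c+d*(z-c[2])/d[2]
def zs(x,y): return (200+x/3.3,165+y/3.3)
def zc(x,y): return (180+x/3,140+y/3)
def pre2w(q,X):
    X=np.atleast_2d(X).astype(float);c,s=np.cos(q[2]),np.sin(q[2])
    return np.c_[q[0]+c*X[:,0]-s*X[:,1],q[1]+s*X[:,0]+c*X[:,1],X[:,2]]
E
python3 - <<'E'
from geo import *
F=[("side",zs(180,58),(0,.115,.115)),("side",zs(494,24),(0,-.115,.115)),
("side",zs(313,248),(-.086,.04,.006)),("side",zs(422,233),(-.086,-.04,.006)),
("scene",zc(457,217),(0,-.115,.115)),("scene",zc(745,236),(.2,-.115,.115)),
("scene",zc(462,58),(0,-.115,.255)),("scene",zc(770,75),(.2,-.115,.255)),
("side",zs(428,133),(-.018,-.062,.045)),("side",zs(266,149),(-.006,.06,.042))]
def r(q): return np.concatenate([proj(n,pre2w(q,X))[0]-uv for n,uv,X in F])
s=least_squares(r,[.5,0.1,1.6],loss='soft_l1');print(s.x,np.round(r(s.x).reshape(-1,2),1))
np.save('q.npy',s.x)
q=s.x
def w2p(w): 
    c,s_=np.cos(q[2]),np.sin(q[2]);d=w[:2]-q[:2];return np.round(1000*np.array([c*d[0]+s_*d[1],-s_*d[0]+c*d[1]]),1)
for nm,uv in dict(fl=(337,210),fr=(392,203),rl=(388,372),rr=(451,362)).items():
    w=back("side",zs(*uv),.05);print(nm,np.round(w,4),w2p(w))
for nm,uv in dict(rl=(143,150),rr=(137,186),fl=(342,158),fr=(335,195)).items():
    w=back("scene",zc(*uv),.05);print('scene',nm,np.round(w,4),w2p(w))
w=back("side",zs(493,198),.064);print('pin',w,w2p(w))
w=back("scene",zc(285,230),.064);print('pin',w,w2p(w))
print("hinge",pre2w(q,(-.018,-.062,.031)),"origin",q)
# pipe top centre, hammer, brush
print('pipe',[w2p(back("side",zs(603,298),.045)),w2p(back("scene",zc(163,288),.045))])
print('black',w2p(back("side",zs(582,410),.05)),'purple',w2p(back("side",zs(316,480),.05)))
print('brush', [w2p(back("side",zs(*u),.01)) for u in ((258,448),(230,340),(205,240),(250,340))])
print('hammer', [w2p(back("side",zs(*u),.01)) for u in ((708,235),(505,70),(600,40))])
print('turq',w2p(back("side",zs(75,225),.05)))
E
```

```text
[ 5.42440841e-01 -5.26537167e-04  1.67890343e+00] [[-0.3  2.5]
 [ 0.7 -0.1]
 [-0.2 -0.6]
 [ 0.1 -1.1]
 [-1.4  0.5]
 [-0.3  0.2]
 [-2.  -2.1]
 [ 3.6 -2. ]
 [ 0.8 -2.1]
 [-0.6 -1.9]]
fl [ 0.53   -0.1056  0.05  ] [-103.1   23.7]
fr [ 0.5682 -0.1026  0.05  ] [-104.3  -14.6]
rl [ 0.5493 -0.2638  0.05  ] [-262.5   21.6]
rr [ 0.5886 -0.2598  0.05  ] [-262.7  -18. ]
scene rl [ 0.5537 -0.2642  0.05  ] [-263.4   17.3]
scene rr [ 0.5976 -0.2527  0.05  ] [-256.6  -27.6]
scene fl [ 0.5312 -0.1021  0.05  ] [-99.8  22.1]
scene fr [ 0.5768 -0.0962  0.05  ] [-98.9 -23.9]
pin [ 0.63508304 -0.12254385  0.064     ] [-131.3  -78.9]
pin [ 0.63851066 -0.11816648  0.064     ] [-127.3  -82.8]
hinge [[ 0.60602103 -0.01173186  0.031     ]] origin [ 5.42440841e-01 -5.26537167e-04  1.67890343e+00]
pipe [array([-223.4, -128.3]), array([-210.3, -132.9])]
black [-319.1  -84.4] purple [-337.6   79.6]
brush [array([-269.5,  105.6]), array([-171.3,  109.8]), array([-66.8, 113.6]), array([-174.3,   96.9])]
hammer [array([-142. , -233.4]), array([  86.4, -147.3]), array([ 109.7, -234.1])]
turq [-78.1 200.7]
```

```bash
python3 - <<'E'
from geo import *
for n,uv in (("scene",(575,120)),("scene",(600,140)),("scene",(605,45)),("side",(135,100)),("side",(200,85)),("side",(175,25))):
    for z in (0.0,.1,.3): print(n,uv,z,np.round(back(n,uv,z),2))
E
python3 -m creep '[[[-0.5,0,-1],0],[[-0.5,0,-1],0],[[0,0,-1],0],[[0,0,-1],0],[[0,0,-1],0],[[0,0,-1],0]]' 0
```

```text
scene (575, 120) 0.0 [-0.07  0.68  0.  ]
scene (575, 120) 0.1 [0.12 0.61 0.1 ]
scene (575, 120) 0.3 [0.51 0.45 0.3 ]
scene (600, 140) 0.0 [0.04 0.73 0.  ]
scene (600, 140) 0.1 [0.22 0.65 0.1 ]
scene (600, 140) 0.3 [0.57 0.48 0.3 ]
scene (605, 45) 0.0 [-0.78  0.96  0.  ]
scene (605, 45) 0.1 [-0.49  0.84  0.1 ]
scene (605, 45) 0.3 [0.09 0.61 0.3 ]
side (135, 100) 0.0 [-0.01  0.74  0.  ]
side (135, 100) 0.1 [0.06 0.52 0.1 ]
side (135, 100) 0.3 [0.18 0.08 0.3 ]
side (200, 85) 0.0 [0.22 0.84 0.  ]
side (200, 85) 0.1 [0.25 0.61 0.1 ]
side (200, 85) 0.3 [0.32 0.14 0.3 ]
side (175, 25) 0.0 [0.04 1.57 0.  ]
side (175, 25) 0.1 [0.09 1.25 0.1 ]
side (175, 25) 0.3 [0.21 0.6  0.3 ]
time: 0.75
tcp_pos: [0.2405, 0.5772, 0.3903]
eef_rot: [-3.141, -0.0, 2.787]
ft_force: [0.4, 0.8, 0.1]
finger_gap: 0.0468
```

```bash
python3 -m creep '[[[1,0,-0.4],0],[[1,0,-0.4],0],[[1,0,-0.4],0],[[1,0,-0.4],0],[[1,0,0],0],[[1,0,0],0],[[1,0,0],0],[[1,0,0],0],[[1,0,0],0],[[1,0,0],0]]'
python3 -m creep '[[[1,0.4,0],0],[[1,0.4,0],0],[[1,0.4,0],0],[[0.4,1,0],0],[[0.4,1,0],0],[[0.4,1,0],0],[[0.4,1,0],0],[[0.4,1,0],0],[[0.4,1,0],0],[[0.4,1,0],0]]'
python3 -c "
from cell import manip;o=manip.get_obs();print(o['joint_positions'],o['tcp_pos'],o['eef_rot'])"
```

```text
time: 1.75
tcp_pos: [0.0052, 0.6645, 0.4292]
eef_rot: [-3.141, 0.0, 2.787]
ft_force: [-0.4, -0.4, -0.7]
finger_gap: 0.0001
time: 2.75
tcp_pos: [-0.0556, 0.8072, 0.4025]
eef_rot: [3.122, -0.002, 2.794]
ft_force: [-0.3, 0.2, -1.1]
finger_gap: 0.0004
[-1.61110728  0.96012628 -0.89734561  0.16205754  0.83035789  2.05771434
 -0.52774448] [-0.05557947  0.80723398  0.40248805] [ 3.12200922e+00 -1.55911765e-03  2.79412995e+00]
```

```bash
python3 -m creep '[[[0.4,1,0],0],[[0.4,1,0],0],[[0.4,1,0],0],[[0.4,1,0],0],[[0.4,1,0],0]]'
python3 -c "
from cell import manip;o=manip.get_obs();print(o['joint_positions'],o['tcp_pos'],o['eef_rot'])"
```

```text
time: 3.25
tcp_pos: [-0.0559, 0.8251, 0.3812]
eef_rot: [3.103, -0.003, 2.8]
ft_force: [-0.5, 0.0, 0.5]
finger_gap: 0.0003
[-1.57752879  1.02429963 -1.46828827  0.16145602  1.39304081  2.05795141
 -0.52460112] [-0.05586801  0.82508471  0.38122096] [ 3.10263849e+00 -3.03195283e-03  2.79993767e+00]
```

```bash
python3 -m creep '[[[0,0.3,-1],0],[[0,0.3,-1],0],[[0,0.3,-1],0],[[0,0.3,-1],0],[[0,0.3,-1],0],[[0,0.3,-1],0]]'
python3 -c "
from cell import manip;o=manip.get_obs();print(o['joint_positions'],o['tcp_pos'],o['eef_rot'])"
```

```text
time: 3.85
tcp_pos: [-0.0393, 0.7819, 0.488]
eef_rot: [3.039, -0.031, 2.804]
ft_force: [0.3, -0.5, -0.4]
finger_gap: 0.0001
[-1.6225524   0.84095666 -0.58920241  0.16219911  0.54724373  2.05798873
 -0.48609333] [-0.03929009  0.78187266  0.48801592] [ 3.03925991 -0.03073335  2.80444592]
```

```bash
python3 -m creep '[[[0.2,0.8,-1],0],[[0.2,0.8,-1],0],[[0.2,0.8,-1],0],[[0.2,0.8,-1],0],[[0.2,0.8,-1],0],[[0.2,0.8,-1],0],[[0.2,0.8,-1],0],[[0.2,0.8,-1],0]]'
cat > st.py <<'E'
import numpy as np
from cell import manip
from scipy.spatial.transform import Rotation as R
o=manip.get_obs();r=R.from_euler('xyz',o['eef_rot']).as_matrix()
q=np.load('q.npy');c,s=np.cos(q[2]),np.sin(q[2])
p=np.array(o['tcp_pos']);tip=p+.017*r[:,2]
W=lambda v:np.array([c*v[0]+s*v[1],-s*v[0]+c*v[1],v[2]])
off=np.array([q[0],q[1],0])
print('t',o['time'],'j',np.round(o['joint_positions'],2));print('world tcp',np.round(p,4),'pre tcp mm',np.round(1000*W(p-off),1),'tip',np.round(1000*W(tip-off),1))
print('tool axes in pre: x',np.round(W(r[:,0]),3),'y',np.round(W(r[:,1]),3),'z',np.round(W(r[:,2]),3))
print('F pre',np.round(W(np.array(o['ft_force'])),1),'gap',round(o['finger_gap'],4))
E
python3 st.py
```

```text
time: 4.65
tcp_pos: [-0.0192, 0.755, 0.5859]
eef_rot: [2.898, -0.082, 2.814]
ft_force: [0.4, -0.4, 0.2]
finger_gap: 0.0007
t 4.65 j [-1.56  0.73 -0.97  0.16  0.89  2.06 -0.48]
world tcp [-0.0192  0.755   0.5859] pre tcp mm [811.7 476.9 585.9] tip [816.  476.4 569.4]
tool axes in pre: x [0.421 0.904 0.081] y [ 0.872 -0.427  0.24 ] z [ 0.252 -0.03  -0.967]
F pre [-0.5 -0.3  0.2] gap 0.0007
```

```bash
python3 -m creep '[[[0.4,0.8,-1],0],[[0.4,0.8,-1],0],[[0.4,0.8,-1],0],[[0.4,0.8,-1],0],[[0.4,0.8,-1],0],[[0.4,0.8,-1],0],[[0.4,0.8,-1],0],[[0.4,0.8,-1],0]]'
python3 st.py
```

```text
time: 5.45
tcp_pos: [-0.0364, 0.7192, 0.6809]
eef_rot: [2.746, -0.136, 2.833]
ft_force: [-2.2, -1.6, 1.1]
finger_gap: 0.0006
t 5.45 j [-1.54  0.64 -1.47  0.16  1.37  2.06 -0.5 ]
world tcp [-0.0364  0.7192  0.6809] pre tcp mm [778.  497.8 680.9] tip [784.9 497.1 665.4]
tool axes in pre: x [0.401 0.906 0.135] y [ 0.822 -0.421  0.382] z [ 0.403 -0.042 -0.914]
F pre [-1.4  2.3  1.1] gap 0.0006
```

```bash
python3 -m creep '[[[0.4,0.8,-1],0],[[0.4,0.8,-1],0],[[0.4,0.8,-1],0],[[0.4,0.8,-1],0]]'
python3 st.py
```

```text
time: 5.85
tcp_pos: [-0.0423, 0.6885, 0.7293]
eef_rot: [2.678, -0.154, 2.839]
ft_force: [-0.0, -0.2, -0.0]
finger_gap: 0.0005
t 5.85 j [-1.55  0.57 -1.47  0.16  1.37  2.06 -0.51]
world tcp [-0.0423  0.6885  0.7293] pre tcp mm [748.1 507.  729.3] tip [756.  506.1 714.3]
tool axes in pre: x [0.395 0.906 0.154] y [ 0.792 -0.42   0.442] z [ 0.465 -0.053 -0.884]
F pre [-0.2  0.1 -0. ] gap 0.0005
```

```bash
python3 -m creep '[[[0,-1,0],1],[[0,-1,0],1],[[0,-1,0],1],[[0,-1,0],1],[[0,0,0],1],[[0,0,0],1],[[0,0,0],1],[[0,0,0],1],[[0,0,0],1],[[0,0,0],1]]'
python3 st.py
```

```text
time: 6.85
tcp_pos: [-0.0848, 0.618, 0.6949]
eef_rot: [3.023, -0.483, 1.814]
ft_force: [0.8, 0.1, -0.8]
finger_gap: 0.0003
t 6.85 j [-1.06  0.35 -1.37  0.74  0.71  1.83 -1.78]
world tcp [-0.0848  0.618   0.6949] pre tcp mm [682.6 556.8 694.9] tip [690.7 555.9 679.9]
tool axes in pre: x [0.877 0.12  0.465] y [ 0.08  -0.991  0.105] z [ 0.473 -0.055 -0.879]
F pre [ 0.  -0.8 -0.8] gap 0.0003
```

```bash
python3 -m creep '[[[-0.5,1,0],0.87],[[-0.9,1,0],0],[[-0.95,1,0],0],[[-0.95,1,0],0],[[-0.95,1,0],0],[[-0.95,1,0],0],[[-0.95,1,0],0],[[-0.95,1,0],0],[[-0.95,1,0],0],[[-0.95,1,0],0]]'
python3 st.py
```

```text
time: 7.85
tcp_pos: [0.1351, 0.482, 0.6325]
eef_rot: [3.061, -0.481, 1.731]
ft_force: [0.1, 0.4, -0.2]
finger_gap: 0.0003
t 7.85 j [-0.1  -0.25 -0.85  1.23 -0.45  1.63 -0.96]
world tcp [0.1351 0.482  0.6325] pre tcp mm [523.7 352.9 632.5] tip [531.6 351.9 617.5]
tool axes in pre: x [0.885 0.046 0.463] y [ 0.014 -0.997  0.071] z [ 0.465 -0.056 -0.884]
F pre [ 0.4 -0.2 -0.2] gap 0.0003
```

```bash
python3 -m creep '[[[-0.5,1,0],0],[[-0.5,1,0],0],[[-0.5,1,0],0],[[-0.8,1,0],0],[[-0.8,1,0],0],[[-0.8,1,0],0],[[-0.8,1,0],0],[[-0.8,1,0],0],[[-0.8,1,0],0],[[-0.8,1,0],0]]'
python3 st.py
```

```text
time: 8.85
tcp_pos: [0.4076, 0.3583, 0.5676]
eef_rot: [3.063, -0.481, 1.732]
ft_force: [1.0, 0.2, 0.1]
finger_gap: 0.0003
t 8.85 j [ 0.04 -0.   -0.59  1.25 -0.41  1.62 -0.49]
world tcp [0.4076 0.3583 0.5676] pre tcp mm [371.3  95.4 567.6] tip [379.2  94.4 552.6]
tool axes in pre: x [0.885 0.047 0.462] y [ 0.016 -0.997  0.07 ] z [ 0.464 -0.054 -0.884]
F pre [ 0.1 -1.   0.1] gap 0.0003
```

```bash
python3 -m creep '[[[-1,0.15,-0.4],0],[[-1,0.15,-0.4],0],[[-1,0.15,-0.4],0],[[-1,0.15,-0.4],0],[[-1,0.15,-0.4],0],[[-1,0.15,-0.4],0],[[-1,0.15,-0.4],0],[[-1,0.15,-0.4],0],[[-1,0.15,-0.4],0],[[-1,0.15,-0.4],0]]'
python3 st.py
python3 -m creep '[[[-1,0.1,-0.4],0],[[-1,0.1,-0.4],0],[[-1,0.1,-0.4],0],[[-1,0.1,-0.4],0],[[-1,0.1,-0.4],0],[[-1,0,0],0],[[-1,0,0],0],[[-1,0,0],0],[[-1,0,0],0],[[-1,0,0],0]]'
python3 st.py
```

```text
time: 9.85
tcp_pos: [0.4791, 0.0971, 0.5435]
eef_rot: [3.062, -0.481, 1.732]
ft_force: [0.3, 0.2, 0.2]
finger_gap: 0.0003
t 9.85 j [ 0.31  0.03 -0.29  1.27 -0.49  1.82  0.03]
world tcp [0.4791 0.0971 0.5435] pre tcp mm [103.9  52.4 543.5] tip [111.8  51.5 528.4]
tool axes in pre: x [0.885 0.047 0.463] y [ 0.016 -0.997  0.07 ] z [ 0.465 -0.055 -0.884]
F pre [ 0.2 -0.4  0.2] gap 0.0003
time: 10.85
tcp_pos: [0.5269, -0.1433, 0.4726]
eef_rot: [3.062, -0.481, 1.732]
ft_force: [-0.5, -0.7, 0.3]
finger_gap: 0.0007
t 10.85 j [ 0.53  0.27 -0.12  1.13 -0.44  1.91  0.44]
world tcp [ 0.5269 -0.1433  0.4726] pre tcp mm [-140.3   30.8  472.6] tip [-132.4   29.9  457.6]
tool axes in pre: x [0.885 0.047 0.463] y [ 0.016 -0.997  0.07 ] z [ 0.465 -0.055 -0.884]
F pre [-0.7  0.5  0.3] gap 0.0007
```

```bash
python3 -m creep '[[[-0.95,0,0.72],0],[[-0.95,0,0.72],0],[[-0.95,0,0.72],0],[[-0.95,0,0.72],0],[[-0.95,0,0.72],0],[[-0.95,0,0.72],0],[[-0.95,0,0.72],0],[[-0.95,0,0.72],0],[[-0.95,0,0.72],0],[[-0.95,0,0.72],0]]'
python3 -m creep '[[[-0.95,0,0.72],0],[[-0.95,0,0.72],0],[[0,0,0],0]]'
python3 st.py
python3 - <<'E'
from cell import manip
import cv2,numpy as np
a=manip.snapshot("side")[:,:,::-1];b=manip.snapshot("scene")[:,:,::-1]
cv2.imwrite("pics/a1.png",cv2.resize(a[150:360,180:440],None,fx=3,fy=2.8))
cv2.imwrite("pics/b1.png",cv2.resize(b[100:290,170:440],None,fx=2.9,fy=2.9))
E
```

```text
time: 11.85
tcp_pos: [0.5615, -0.2667, 0.2031]
eef_rot: [3.062, -0.481, 1.732]
ft_force: [0.7, -0.1, 0.3]
finger_gap: 0.0003
time: 12.15
tcp_pos: [0.5664, -0.2918, 0.146]
eef_rot: [3.069, -0.484, 1.727]
ft_force: [-0.6, 0.8, 0.4]
finger_gap: 0.0006
t 12.15 j [ 0.65  0.63 -0.07  1.31 -0.36  1.49  0.81]
world tcp [ 0.5664 -0.2918  0.146 ] pre tcp mm [-292.1    7.6  146. ] tip [-284.2    6.7  131. ]
tool axes in pre: x [0.884 0.042 0.466] y [ 0.014 -0.998  0.065] z [ 0.467 -0.051 -0.883]
F pre [0.8 0.6 0.4] gap 0.0006
```

View pics/a1.png

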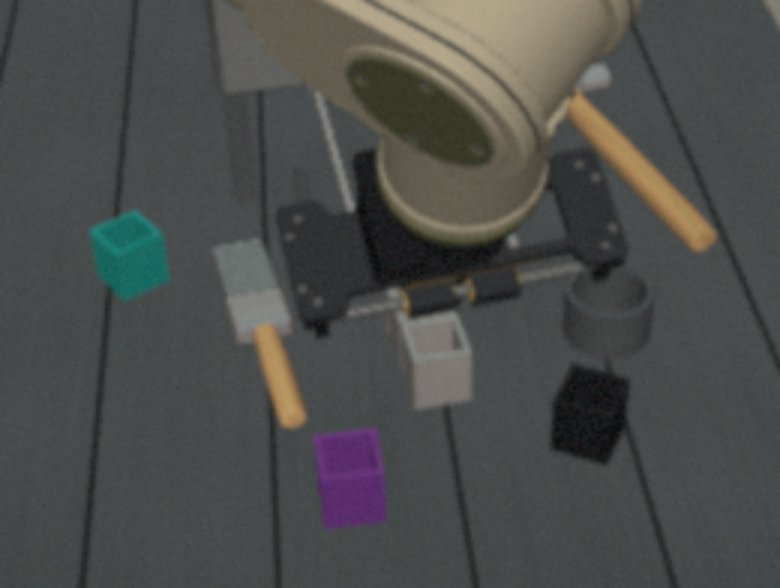

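View pics/b1.png

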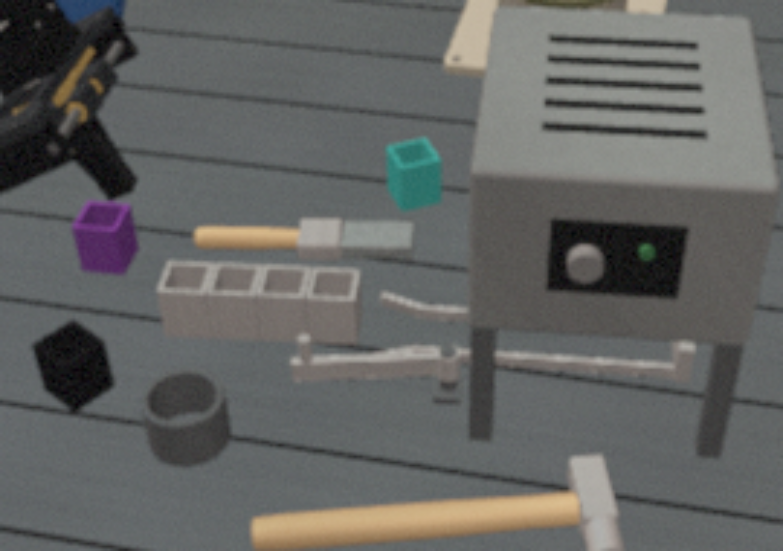

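```bash
cat > ov.py <<'E'
from geo import *
import cv2,sys
q=np.load('q.npy')
def box(x0,x1,y0,y1,z0,z1): return [np.array([[x,y,z] for x,y in ((x0,y0),(x1,y0),(x1,y1),(x0,y1),(x0,y0))]) for z in (z0,z1)]
L=box(0,.2,-.115,.115,.115,.255)
for s in (1,-1): L.append(np.array([[-.086,s*.037,.012],[-.05,s*.023,.012],[.165,s*.023,.012]]))
L+=box(-.025,-.011,-.069,-.055,0,.045)+box(-.011,-.001,.054,.066,0,.042)
L+=box(.165,.185,-.023,.023,0,.035)
th=float(sys.argv[3]) if len(sys.argv)>3 else 1.74
L+=[np.array([[-.018,-.062,z],[-.018-.124*np.sin(th),-.062+.124*np.cos(th),z]]) for z in (.041,)]
p=np.array([-.018-.112*np.sin(th),-.062+.112*np.cos(th),.041]);L.append(np.array([p,p+[0,0,.023]]))
row=[float(v) for v in sys.argv[4].split(',')] if len(sys.argv)>4 else None # rear x, rear y, yaw
if row:
    for k in range(4):
        for b in box(.04*k,.04*k+.04,-.02,.02,0,.05):
            L.append(pre2w(np.array(row),b))
for n,f,(u0,v0,u1,v1) in (("side",sys.argv[1],(200,165,430,345)),("scene",sys.argv[2],(180,140,440,290))):
    im=cv2.imread(f)[v0:v1,u0:u1];k=3.3 if n=="side" else 3
    im=cv2.resize(im,None,fx=k,fy=k,interpolation=cv2.INTER_CUBIC)
    for l in L:
        uv=(proj(n,pre2w(q,l))-[u0,v0]+.5)*k-.5
        cv2.polylines(im,[np.round(uv).astype(np.int32)],False,(0,255,0),1)
    cv2.imwrite(f"pics/ov_{n}.png",im)
E
python3 ov.py pics/side0.png pics/scene0.png 1.74 -.2625,.001,.01
```

```text
(no output)
```

View pics/ov_side.png

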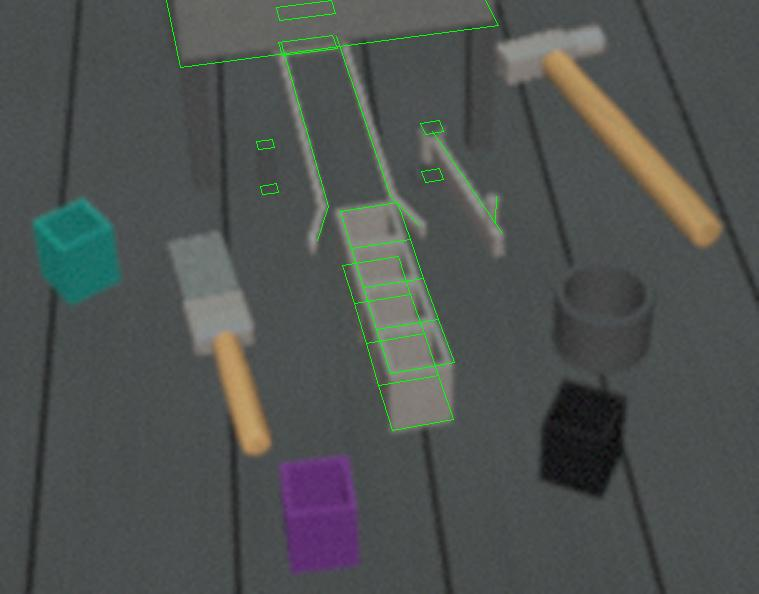

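View pics/ov_scene.png

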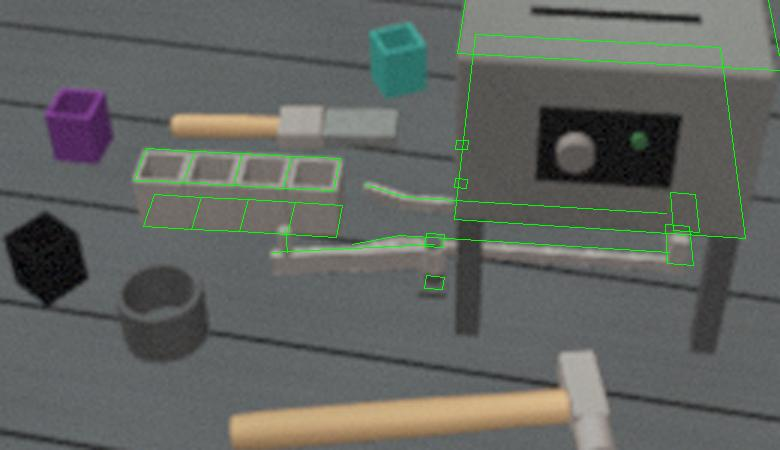

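```bash
python3 -m creep '[[[-0.475,-0.01,0.98],0],[[-0.475,-0.01,0.98],0],[[-0.475,-0.01,0.98],0],[[-0.24,0,0.49],0],[[-0.2,0,0.4],0],[[0,0,0],0]]'
python3 st.py
python3 - <<'E'
from cell import manip
import cv2,numpy as np
b=manip.snapshot("scene")[:,:,::-1]
cv2.imwrite("pics/b2.png",cv2.resize(b[100:290,130:400],None,fx=2.9,fy=2.9))
E
```

```text
time: 12.85
tcp_pos: [0.5744, -0.2873, 0.0437]
eef_rot: [3.063, -0.481, 1.731]
ft_force: [0.5, -0.0, 0.4]
finger_gap: 0.0003
t 12.85 j [ 0.64  0.74 -0.07  1.36 -0.36  1.33  0.86]
world tcp [ 0.5744 -0.2873  0.0437] pre tcp mm [-288.5   -0.9   43.7] tip [-280.6   -1.8   28.7]
tool axes in pre: x [0.885 0.046 0.463] y [ 0.016 -0.997  0.069] z [ 0.465 -0.054 -0.884]
F pre [-0.1 -0.5  0.4] gap 0.0003
```

View pics/b2.png

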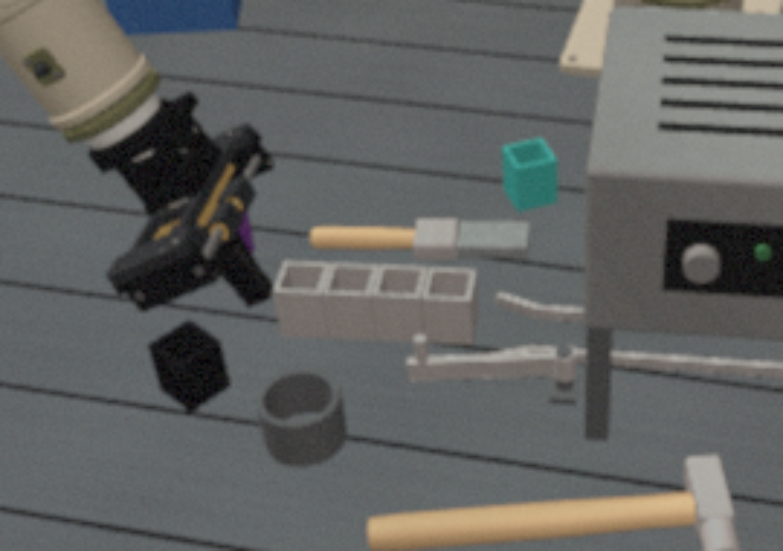

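```bash
python3 -m creep '[[[0.02,-0.13,0.4],0],[[0.088,0.002,0.046],0],[[0.088,0.002,0.046],0],[[0.088,0.002,0.046],0],[[0,0,0],0]]'
python3 st.py
```

```text
time: 13.4
tcp_pos: [0.5704, -0.2758, 0.0351]
eef_rot: [3.063, -0.48, 1.731]
ft_force: [0.5, -1.1, -1.9]
finger_gap: -0.0
t 13.4 j [ 0.64  0.73 -0.08  1.4  -0.37  1.3   0.86]
world tcp [ 0.5704 -0.2758  0.0351] pre tcp mm [-276.6    1.9   35.1] tip [-268.8    1.    20.1]
tool axes in pre: x [0.886 0.046 0.461] y [ 0.016 -0.997  0.07 ] z [ 0.463 -0.054 -0.884]
F pre [-1.2 -0.4 -1.9] gap -0.0
```

```bash
python3 -m creep '[[[0.088,0.002,0.046],0],[[0.177,0.003,0.093],0],[[0.177,0.003,0.093],0],[[0.177,0.003,0.093],0],[[0.177,0.003,0.093],0],[[0.177,0.003,0.093],0],[[0.177,0.003,0.093],0]]'
python3 st.py
python3 - <<'E'
from cell import manip
import cv2,numpy as np
b=manip.snapshot("scene")[:,:,::-1]
cv2.imwrite("pics/b3.png",cv2.resize(b[140:290,170:440],None,fx=2.9,fy=2.9))
E
```

```text
time: 14.1
tcp_pos: [0.5668, -0.2429, 0.0349]
eef_rot: [3.063, -0.48, 1.731]
ft_force: [0.6, -4.0, 0.1]
finger_gap: 0.0003
t 14.1 j [ 0.61  0.69 -0.09  1.47 -0.38  1.26  0.84]
world tcp [ 0.5668 -0.2429  0.0349] pre tcp mm [-243.6    2.    34.9] tip [-235.7    1.    19.9]
tool axes in pre: x [0.886 0.046 0.462] y [ 0.016 -0.997  0.069] z [ 0.464 -0.054 -0.884]
F pre [-4.  -0.2  0.1] gap 0.0003
```

View pics/b3.png

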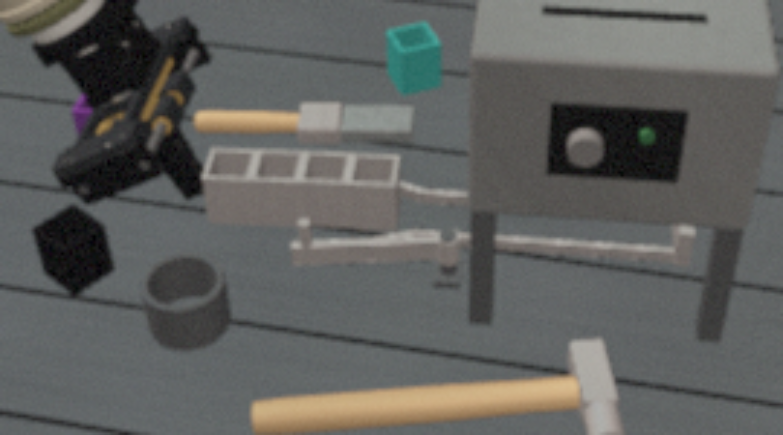

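```bash
python3 -m creep '[[[0.177,0.003,0.093],0],[[0.177,0.003,0.093],0],[[0.177,0.003,0.093],0],[[0.177,0.003,0.093],0],[[0.177,0.003,0.093],0],[[0.177,0.003,0.093],0],[[0.177,0.003,0.093],0]]'
python3 st.py
python3 - <<'E'
from cell import manip
import cv2,numpy as np
b=manip.snapshot("scene")[:,:,::-1];a=manip.snapshot("side")[:,:,::-1]
cv2.imwrite("pics/b4.png",np.vstack([cv2.resize(b[140:290,170:440],None,fx=2,fy=2),cv2.resize(a[150:290,200:470],None,fx=2,fy=2)]))
E
```

```text
time: 14.85
tcp_pos: [0.563, -0.2081, 0.0349]
eef_rot: [3.063, -0.481, 1.731]
ft_force: [0.1, -4.2, -0.2]
finger_gap: 0.0004
t 14.85 j [ 0.59  0.65 -0.11  1.54 -0.39  1.22  0.82]
world tcp [ 0.563  -0.2081  0.0349] pre tcp mm [-208.6    2.    34.9] tip [-200.7    1.1   19.9]
tool axes in pre: x [0.886 0.046 0.462] y [ 0.016 -0.997  0.069] z [ 0.464 -0.054 -0.884]
F pre [-4.2  0.3 -0.2] gap 0.0004
```

View pics/b4.png

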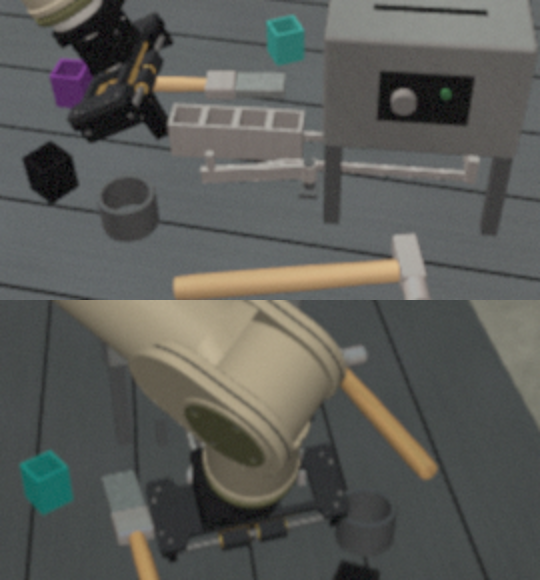

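```bash
for i in 1; do python3 -m creep '[[[0.177,0.003,0.093],0],[[0.177,0.003,0.093],0],[[0.177,0.003,0.093],0],[[0.177,0.003,0.093],0],[[0.177,0.003,0.093],0],[[0.177,0.003,0.093],0],[[0.177,0.003,0.093],0],[[0.177,0.003,0.093],0]]'; done
python3 st.py
python3 - <<'E'
from cell import manip
import cv2,numpy as np
b=manip.snapshot("scene")[:,:,::-1]
cv2.imwrite("pics/b5.png",cv2.resize(b[140:290,170:440],None,fx=2.9,fy=2.9))
E
```

```text
time: 15.75
tcp_pos: [0.5586, -0.1684, 0.0348]
eef_rot: [3.063, -0.48, 1.731]
ft_force: [1.2, -5.2, 0.8]
finger_gap: 0.0005
t 15.75 j [ 0.55  0.61 -0.13  1.61 -0.4   1.17  0.78]
world tcp [ 0.5586 -0.1684  0.0348] pre tcp mm [-168.6    2.    34.8] tip [-160.7    1.1   19.8]
tool axes in pre: x [0.886 0.046 0.462] y [ 0.016 -0.997  0.069] z [ 0.464 -0.054 -0.884]
F pre [-5.3 -0.6  0.8] gap 0.0005
```

View pics/b5.png

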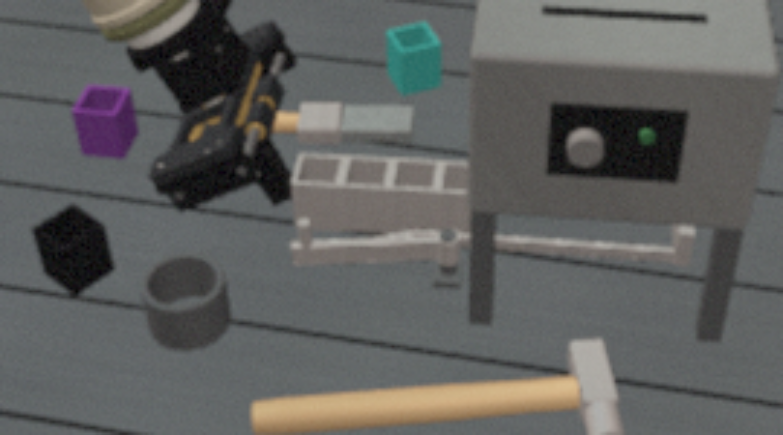

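```bash
python3 -m creep '[[[0.177,0.003,0.093],0],[[0.177,0.003,0.093],0],[[0.177,0.003,0.093],0],[[0.177,0.003,0.093],0],[[0.177,0.003,0.093],0],[[0.177,0.003,0.093],0],[[0.177,0.003,0.093],0],[[0.177,0.003,0.093],0],[[0.177,0.003,0.093],0]]'
python3 st.py
python3 - <<'E'
from cell import manip
import cv2,numpy as np
b=manip.snapshot("scene")[:,:,::-1]
cv2.imwrite("pics/b6.png",cv2.resize(b[140:290,170:440],None,fx=2.9,fy=2.9))
E
```

```text
time: 16.7
tcp_pos: [0.5537, -0.1239, 0.0348]
eef_rot: [3.063, -0.48, 1.731]
ft_force: [0.6, -5.8, 1.2]
finger_gap: 0.0003
t 16.7 j [ 0.51  0.56 -0.15  1.69 -0.41  1.12  0.74]
world tcp [ 0.5537 -0.1239  0.0348] pre tcp mm [-123.9    2.1   34.8] tip [-116.     1.2   19.8]
tool axes in pre: x [0.886 0.046 0.462] y [ 0.016 -0.997  0.069] z [ 0.464 -0.054 -0.884]
F pre [-5.9  0.   1.2] gap 0.0003
```

View pics/b6.png

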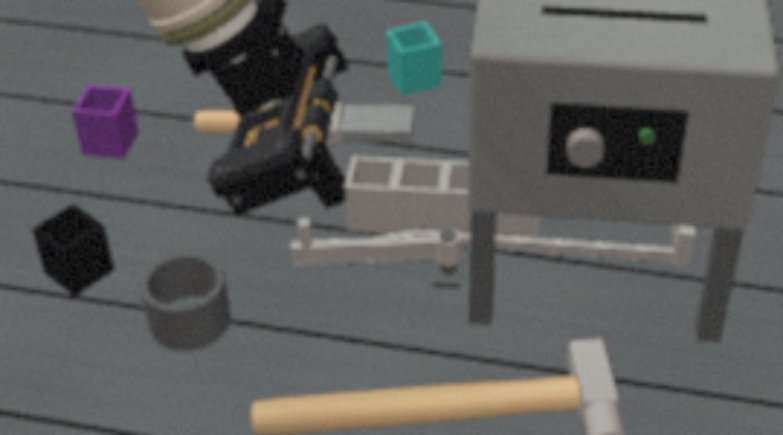

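```bash
python3 -m creep '[[[0.177,0.003,0.093],0],[[0.177,0.003,0.093],0],[[0.177,0.003,0.093],0],[[0.177,0.003,0.093],0],[[0.177,0.003,0.093],0],[[0.177,0.003,0.093],0]]'
python3 st.py
python3 - <<'E'
from cell import manip
import cv2,numpy as np
b=manip.snapshot("scene")[:,:,::-1]
cv2.imwrite("pics/b7.png",cv2.resize(b[140:290,170:440],None,fx=2.9,fy=2.9))
E
```

```text
time: 17.35
tcp_pos: [0.5505, -0.0943, 0.0348]
eef_rot: [3.063, -0.48, 1.731]
ft_force: [1.2, -5.8, 0.5]
finger_gap: 0.0006
t 17.35 j [ 0.49  0.54 -0.17  1.73 -0.42  1.09  0.72]
world tcp [ 0.5505 -0.0943  0.0348] pre tcp mm [-94.1   2.1  34.8] tip [-86.2   1.2  19.7]
tool axes in pre: x [0.886 0.046 0.462] y [ 0.015 -0.997  0.069] z [ 0.464 -0.054 -0.884]
F pre [-5.9 -0.5  0.5] gap 0.0006
```

View pics/b7.png

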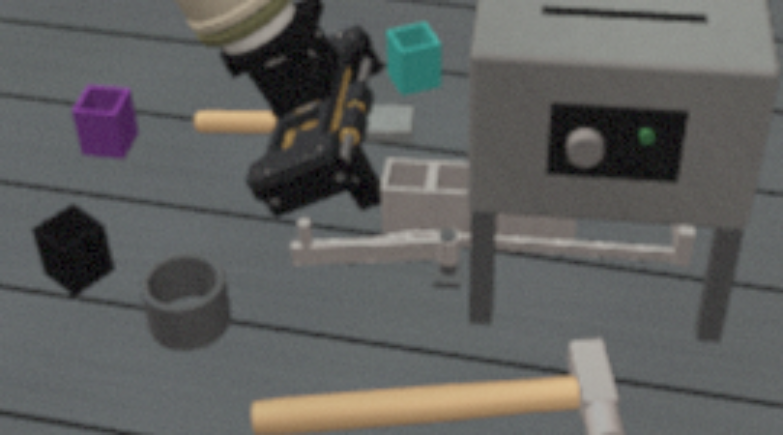

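```bash
python3 -m creep '[[[0.177,0.003,0.093],0],[[0.177,0.003,0.093],0],[[0.177,0.003,0.093],0],[[0.177,0.003,0.093],0],[[0.177,0.003,0.093],0],[[0.177,0.003,0.093],0]]'
python3 st.py
python3 - <<'E'
from cell import manip
import cv2,numpy as np
b=manip.snapshot("scene")[:,:,::-1]
cv2.imwrite("pics/b8.png",cv2.resize(b[140:290,170:440],None,fx=2.9,fy=2.9))
E
```

```text
time: 18.0
tcp_pos: [0.5473, -0.0647, 0.0347]
eef_rot: [3.063, -0.48, 1.73]
ft_force: [0.6, -5.4, 1.5]
finger_gap: 0.0007
t 18.0 j [ 0.46  0.51 -0.18  1.77 -0.44  1.05  0.68]
world tcp [ 0.5473 -0.0647  0.0347] pre tcp mm [-64.3   2.1  34.7] tip [-56.4   1.2  19.7]
tool axes in pre: x [0.886 0.046 0.462] y [ 0.015 -0.997  0.069] z [ 0.464 -0.054 -0.884]
F pre [-5.4  0.   1.5] gap 0.0007
```

View pics/b8.png

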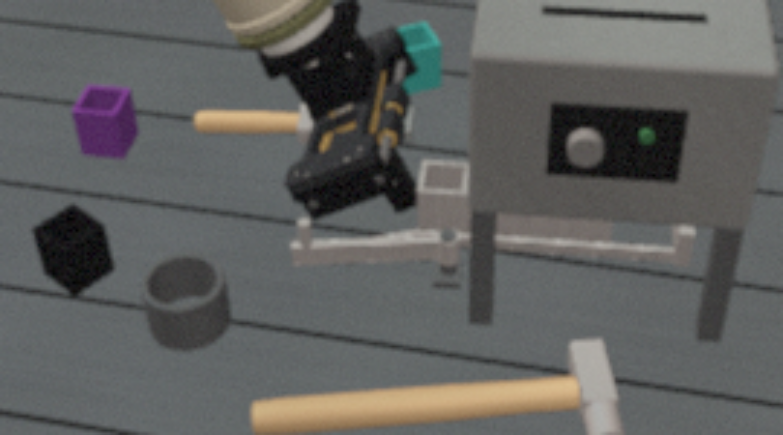

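```bash
python3 -m creep '[[[0.177,0.003,0.093],0],[[0.177,0.003,0.093],0],[[0.177,0.003,0.093],0],[[0.177,0.003,0.093],0],[[0.177,0.003,0.093],0],[[0.177,0.003,0.093],0],[[0.177,0.003,0.093],0]]'
python3 st.py
python3 - <<'E'
from cell import manip
import cv2,numpy as np
b=manip.snapshot("scene")[:,:,::-1]
cv2.imwrite("pics/b9.png",cv2.resize(b[140:290,170:440],None,fx=2.9,fy=2.9))
E
```

```text
time: 18.75
tcp_pos: [0.5435, -0.0301, 0.0347]
eef_rot: [3.063, -0.48, 1.73]
ft_force: [1.3, -5.5, 1.9]
finger_gap: 0.0008
t 18.75 j [ 0.42  0.49 -0.2   1.81 -0.45  1.01  0.65]
world tcp [ 0.5435 -0.0301  0.0347] pre tcp mm [-29.5   2.1  34.7] tip [-21.6   1.2  19.7]
tool axes in pre: x [0.886 0.046 0.462] y [ 0.015 -0.997  0.069] z [ 0.464 -0.055 -0.884]
F pre [-5.6 -0.7  1.9] gap 0.0008
```

View pics/b9.png

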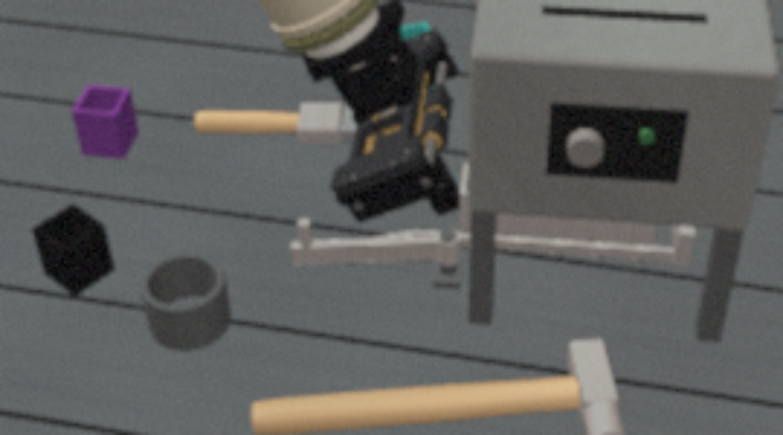

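```bash
python3 -m creep '[[[0.106,0.002,0.056],0],[[0.106,0.002,0.056],0],[[0.106,0.002,0.056],0],[[0.106,0.002,0.056],0]]'
python3 st.py
python3 -m creep '[[[0.053,0.001,0.028],0],[[0.053,0.001,0.028],0]]'; python3 st.py
```

```text
time: 19.2
tcp_pos: [0.5423, -0.0184, 0.0347]
eef_rot: [3.063, -0.48, 1.73]
ft_force: [0.5, -5.4, 0.8]
finger_gap: 0.0004
t 19.2 j [ 0.41  0.48 -0.21  1.83 -0.45  1.    0.63]
world tcp [ 0.5423 -0.0184  0.0347] pre tcp mm [-17.7   2.   34.7] tip [-9.9  1.1 19.6]
tool axes in pre: x [0.886 0.046 0.462] y [ 0.015 -0.997  0.07 ] z [ 0.464 -0.055 -0.884]
F pre [-5.4  0.1  0.8] gap 0.0004
time: 19.4
tcp_pos: [0.542, -0.0154, 0.0347]
eef_rot: [3.063, -0.48, 1.73]
ft_force: [0.5, -5.4, 2.5]
finger_gap: 0.0007
t 19.4 j [ 0.41  0.48 -0.21  1.83 -0.45  1.    0.63]
world tcp [ 0.542  -0.0154  0.0347] pre tcp mm [-14.7   2.   34.7] tip [-6.8  1.1 19.6]
tool axes in pre: x [0.886 0.046 0.462] y [ 0.015 -0.997  0.07 ] z [ 0.464 -0.055 -0.884]
F pre [-5.4  0.1  2.5] gap 0.0007
```

```bash
python3 -m creep '[[[0.053,0.001,0.028],0],[[0.053,0.001,0.028],0]]'; python3 -m creep '[[[0.035,0,0.018],0]]';  python3 -m creep '[[[0.035,0,0.018],0]]'; python3 st.py
python3 - <<'E'
from cell import manip
import cv2,numpy as np
b=manip.snapshot("scene")[:,:,::-1];a=manip.snapshot("side")[:,:,::-1]
cv2.imwrite("pics/b10.png",np.vstack([cv2.resize(b[150:240,270:440],None,fx=4,fy=3.5,interpolation=2)[:, :680],cv2.resize(a[100:260,200:370],None,fx=4,fy=1.7)]))
E
```

```text
time: 19.6
tcp_pos: [0.5417, -0.0125, 0.0347]
eef_rot: [3.063, -0.48, 1.73]
ft_force: [1.0, -5.0, 2.4]
finger_gap: 0.0001
time: 19.7
tcp_pos: [0.5417, -0.012, 0.0347]
eef_rot: [3.063, -0.479, 1.73]
ft_force: [0.5, -9.4, 3.4]
finger_gap: 0.0006
time: 19.8
tcp_pos: [0.5417, -0.0119, 0.0347]
eef_rot: [3.063, -0.478, 1.729]
ft_force: [-0.5, -11.5, 3.5]
finger_gap: 0.0006
t 19.8 j [ 0.4   0.47 -0.22  1.83 -0.46  0.99  0.62]
world tcp [ 0.5417 -0.0119  0.0347] pre tcp mm [-11.2   1.9  34.7] tip [-3.3  1.  19.6]
tool axes in pre: x [0.887 0.045 0.46 ] y [ 0.014 -0.997  0.07 ] z [ 0.462 -0.056 -0.885]
F pre [-11.4   1.7   3.5] gap 0.0006
```

View pics/b10.png

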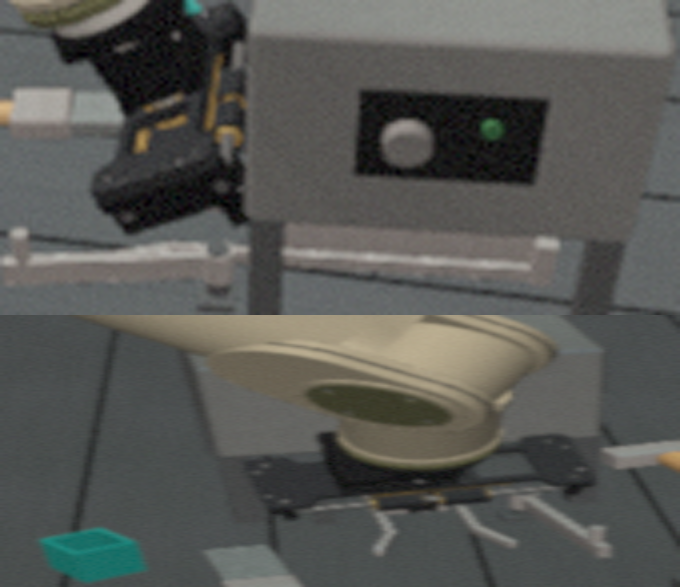

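```bash
python3 -m creep '[[[-0.106,-0.002,-0.056],0],[[-0.354,-0.006,-0.186],0],[[-0.708,-0.01,-0.37],0],[[-0.708,-0.01,-0.37],0],[[-0.354,-0.006,-0.186],0],[[0,0,-1],0],[[0,0,-1],0],[[0,0,-1],0]]'
python3 st.py
python3 -m creep '[[[0,1,0],0],[[0,1,0],0],[[0,1,0],0],[[0,1,0],0],[[0,0.5,0],0],[[0,0,0],0]]'
python3 st.py
python3 - <<'E'
from cell import manip
import cv2,numpy as np
b=manip.snapshot("scene")[:,:,::-1];a=manip.snapshot("side")[:,:,::-1]
cv2.imwrite("pics/s11.png",a);cv2.imwrite("pics/c11.png",b)
cv2.imwrite("pics/b11.png",np.vstack([cv2.resize(b[140:260,210:440],None,fx=3,fy=2.4),cv2.resize(a[150:270,220:450],None,fx=3,fy=2.5)]))
E
```

```text
time: 20.7
tcp_pos: [0.5477, -0.1086, 0.1015]
eef_rot: [3.064, -0.481, 1.73]
ft_force: [0.6, 0.4, -0.1]
finger_gap: 0.0004
t 20.7 j [ 0.5   0.45 -0.16  1.69 -0.42  1.21  0.68]
world tcp [ 0.5477 -0.1086  0.1015] pre tcp mm [-108.     6.4  101.5] tip [-100.1    5.5   86.5]
tool axes in pre: x [0.885 0.045 0.463] y [ 0.015 -0.998  0.069] z [ 0.465 -0.054 -0.884]
F pre [ 0.3 -0.6 -0.1] gap 0.0004
time: 21.3
tcp_pos: [0.6603, -0.0933, 0.1083]
eef_rot: [3.063, -0.481, 1.732]
ft_force: [-0.8, 0.7, 0.1]
finger_gap: 0.0005
t 21.3 j [ 0.4   0.64 -0.16  1.39 -0.39  1.28  0.56]
world tcp [ 0.6603 -0.0933  0.1083] pre tcp mm [-104.9 -107.2  108.3] tip [ -97.  -108.1   93.3]
tool axes in pre: x [0.885 0.047 0.463] y [ 0.017 -0.997  0.07 ] z [ 0.465 -0.054 -0.884]
F pre [0.8 0.7 0.1] gap 0.0005
```

View pics/b11.png

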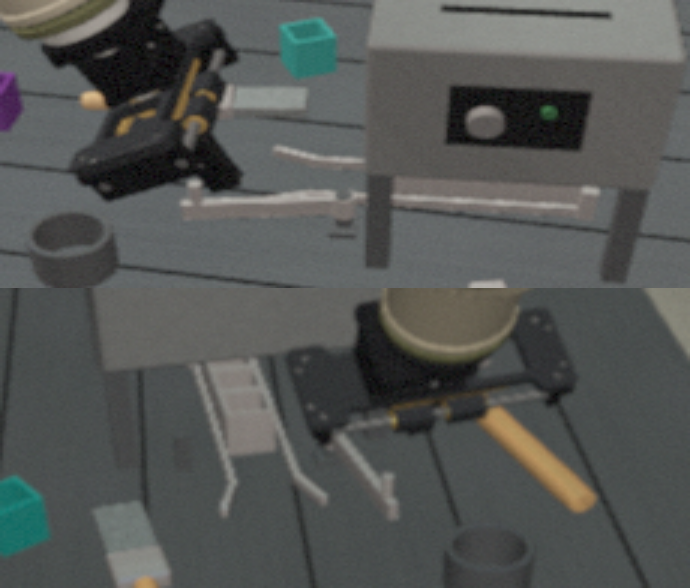

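```bash
python3 -m creep '[[[-0.4,-0.06,0.77],0],[[-0.4,-0.06,0.77],0],[[-0.4,-0.06,0.77],0],[[0,0,0],0]]'
python3 st.py
python3 - <<'E'
from cell import manip
import cv2,numpy as np
b=manip.snapshot("scene")[:,:,::-1];a=manip.snapshot("side")[:,:,::-1]
cv2.imwrite("pics/b12.png",np.vstack([cv2.resize(b[140:260,210:440],None,fx=3,fy=2.4),cv2.resize(a[150:270,220:450],None,fx=3,fy=2.5)]))
E
```

```text
time: 21.8
tcp_pos: [0.6565, -0.0938, 0.0403]
eef_rot: [3.069, -0.482, 1.727]
ft_force: [-1.3, -0.3, 0.5]
finger_gap: 0.0006
t 21.8 j [ 0.41  0.71 -0.16  1.43 -0.4   1.18  0.6 ]
world tcp [ 0.6565 -0.0938  0.0403] pre tcp mm [-105.  -103.3   40.3] tip [ -97.1 -104.2   25.3]
tool axes in pre: x [0.885 0.043 0.464] y [ 0.015 -0.998  0.064] z [ 0.466 -0.05  -0.884]
F pre [-0.2  1.3  0.5] gap 0.0006
```

View pics/b12.png

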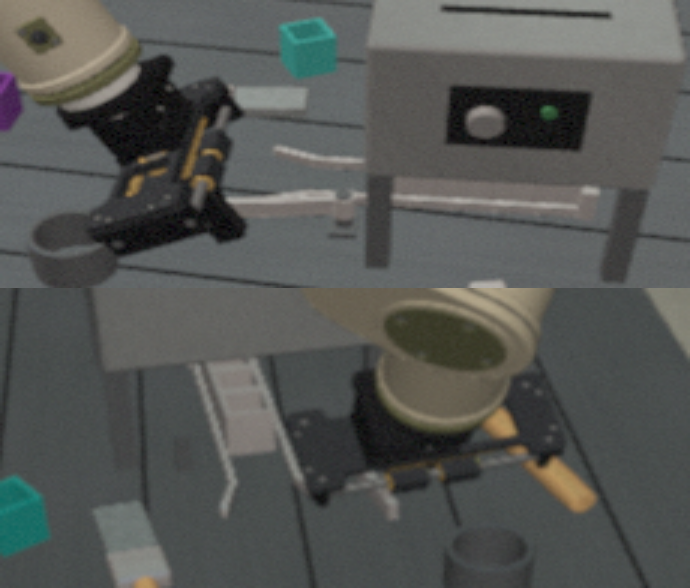

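```bash
python3 -m creep '[[[-0.067,-0.38,-0.063],0],[[-0.067,-0.38,-0.063],0],[[-0.067,-0.38,-0.063],0],[[0.003,-0.327,-0.023],0],[[0.003,-0.327,-0.023],0],[[0.003,-0.327,-0.023],0]]'
python3 st.py
python3 - <<'E'
from cell import manip
import cv2,numpy as np
b=manip.snapshot("scene")[:,:,::-1];a=manip.snapshot("side")[:,:,::-1]
cv2.imwrite("pics/b13.png",np.vstack([cv2.resize(b[140:260,210:440],None,fx=3,fy=2.4),cv2.resize(a[150:270,220:450],None,fx=3,fy=2.5)]))
E
```

```text
time: 22.5
tcp_pos: [0.6068, -0.1071, 0.0434]
eef_rot: [3.063, -0.48, 1.731]
ft_force: [1.4, 0.8, 0.1]
finger_gap: 0.0005
t 22.5 j [ 0.46  0.62 -0.16  1.56 -0.4   1.15  0.67]
world tcp [ 0.6068 -0.1071  0.0434] pre tcp mm [-112.9  -52.5   43.4] tip [-105.   -53.4   28.4]
tool axes in pre: x [0.886 0.046 0.462] y [ 0.016 -0.997  0.07 ] z [ 0.464 -0.054 -0.884]
F pre [ 0.7 -1.4  0.1] gap 0.0005
```

View pics/b13.png

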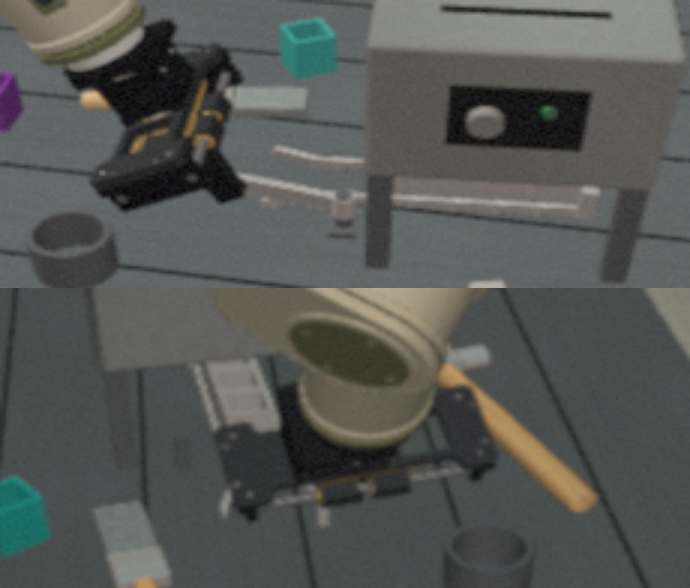

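```bash
python3 -m creep '[[[0.08,-0.37,0.02],0],[[0.1,-0.34,0.03],0],[[0.1,-0.336,0.03],0],[[0.197,-0.30,0.085],0],[[0.197,-0.30,0.085],0],[[0.197,-0.30,0.085],0]]'
python3 st.py
python3 - <<'E'
from cell import manip
import cv2,numpy as np
b=manip.snapshot("scene")[:,:,::-1];a=manip.snapshot("side")[:,:,::-1]
cv2.imwrite("pics/b14.png",np.vstack([cv2.resize(b[140:260,210:440],None,fx=3,fy=2.4),cv2.resize(a[150:270,220:450],None,fx=3,fy=2.5)]))
E
```

```text
time: 23.2
tcp_pos: [0.5556, -0.0896, 0.0426]
eef_rot: [3.063, -0.481, 1.731]
ft_force: [1.5, 0.0, 0.2]
finger_gap: 0.0004
t 23.2 j [ 0.48  0.53 -0.18  1.72 -0.42  1.1   0.7 ]
world tcp [ 0.5556 -0.0896  0.0426] pre tcp mm [-89.9  -3.5  42.6] tip [-82.1  -4.4  27.6]
tool axes in pre: x [0.886 0.046 0.462] y [ 0.016 -0.997  0.069] z [ 0.464 -0.054 -0.884]
F pre [-0.2 -1.5  0.2] gap 0.0004
```

View pics/b14.png

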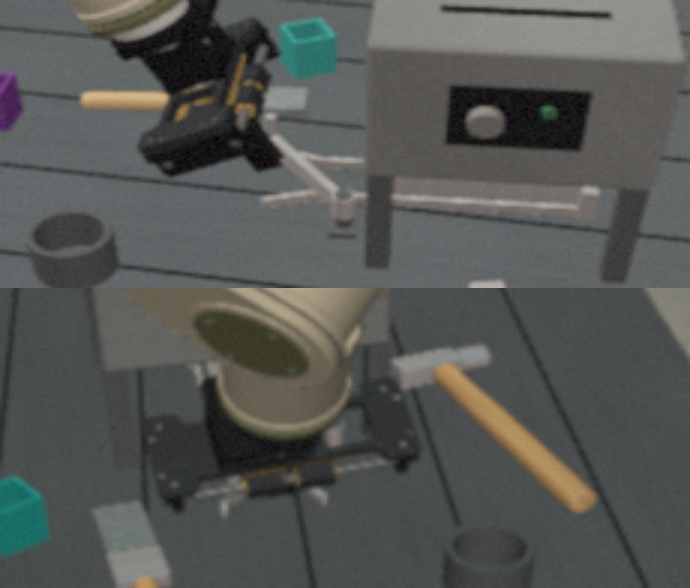

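```bash
python3 -m creep '[[[0.284,-0.235,0.133],0],[[0.284,-0.235,0.133],0],[[0.284,-0.223,0.133],0],[[0.34,-0.11,0.171],0],[[0.34,-0.11,0.171],0]]'
python3 st.py
python3 -m creep '[[[0.17,-0.05,0.085],0],[[0.1,-0.02,0.05],0]]';python3 st.py
python3 - <<'E'
from cell import manip
import cv2,numpy as np
b=manip.snapshot("scene")[:,:,::-1];a=manip.snapshot("side")[:,:,::-1]
cv2.imwrite("pics/b15.png",np.vstack([cv2.resize(b[140:260,210:440],None,fx=3,fy=2.4),cv2.resize(a[150:270,220:450],None,fx=3,fy=2.5)]))
E
```

```text
time: 23.8
tcp_pos: [0.528, -0.0499, 0.0424]
eef_rot: [3.063, -0.48, 1.731]
ft_force: [1.1, -0.1, -0.4]
finger_gap: 0.0
t 23.8 j [ 0.46  0.46 -0.2   1.83 -0.44  1.04  0.68]
world tcp [ 0.528  -0.0499  0.0424] pre tcp mm [-47.5  19.7  42.4] tip [-39.7  18.8  27.3]
tool axes in pre: x [0.886 0.046 0.462] y [ 0.016 -0.997  0.069] z [ 0.464 -0.054 -0.884]
F pre [-0.2 -1.1 -0.4] gap 0.0
time: 24.0
tcp_pos: [0.5255, -0.0428, 0.0424]
eef_rot: [3.063, -0.481, 1.732]
ft_force: [0.3, 0.1, -0.1]
finger_gap: 0.0004
t 24.0 j [ 0.45  0.45 -0.21  1.84 -0.45  1.03  0.67]
world tcp [ 0.5255 -0.0428  0.0424] pre tcp mm [-40.2  21.4  42.4] tip [-32.3  20.5  27.3]
tool axes in pre: x [0.886 0.047 0.462] y [ 0.016 -0.997  0.069] z [ 0.464 -0.054 -0.884]
F pre [ 0.1 -0.3 -0.1] gap 0.0004
```

View pics/b15.png

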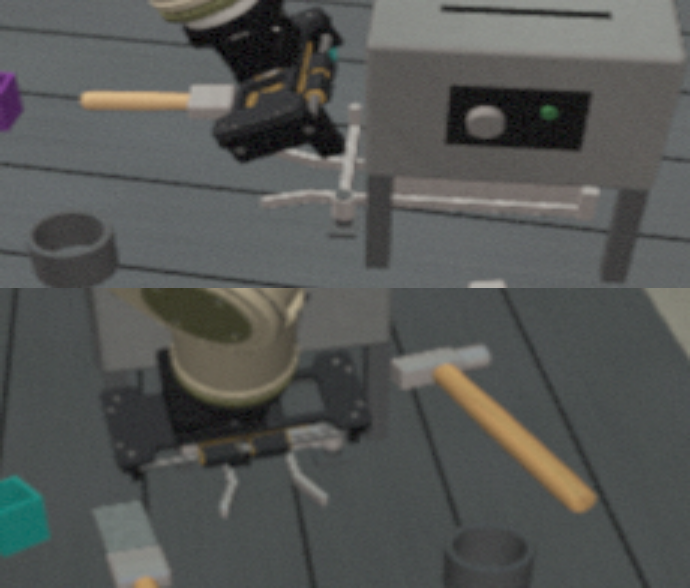

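```bash
python3 -m creep '[[[0.053,0.001,0.028],0],[[0.053,0.001,0.028],0]]';python3 -m creep '[[[0.053,0.001,0.028],0]]';python3 -m creep '[[[0.053,0.001,0.028],0]]'; python3 st.py
```

```text
time: 24.3
tcp_pos: [0.5254, -0.0411, 0.0422]
eef_rot: [3.063, -0.48, 1.73]
ft_force: [-0.2, -5.1, 1.0]
finger_gap: 0.0002
time: 24.4
tcp_pos: [0.5255, -0.0407, 0.0422]
eef_rot: [3.063, -0.478, 1.73]
ft_force: [0.1, -8.7, 2.5]
finger_gap: 0.0006
time: 24.5
tcp_pos: [0.5255, -0.0404, 0.0422]
eef_rot: [3.063, -0.477, 1.729]
ft_force: [-2.0, -12.8, 2.6]
finger_gap: 0.0005
t 24.5 j [ 0.45  0.45 -0.21  1.85 -0.45  1.02  0.67]
world tcp [ 0.5255 -0.0404  0.0422] pre tcp mm [-37.8  21.2  42.2] tip [-30.   20.2  27.1]
tool axes in pre: x [0.887 0.044 0.459] y [ 0.013 -0.997  0.07 ] z [ 0.461 -0.056 -0.886]
F pre [-12.5   3.3   2.6] gap 0.0005
```

```bash
python3 -m creep '[[[0,0,0],0],[[-0.1,0,-0.05],0],[[-0.2,-0.003,-0.1],0],[[-0.7,-0.01,-0.37],0],[[-0.9,-0.01,-0.47],0],[[-0.9,-0.01,-0.47],0],[[-0.9,0,-1],0],[[-0.9,0,-1],0],[[-0.9,0,-1],0],[[-0.9,0,-1],0]]'
python3 -m creep '[[[-1,0,-1],0],[[-1,0,-1],0],[[-1,0,-1],0],[[-1,0,-1],0],[[0,0,-1],0],[[0,0,-1],0],[[0,0,-1],0],[[0,0,-1],0],[[0,0,0],0]]'
python3 st.py
python3 - <<'E'
from cell import manip
import cv2,numpy as np
b=manip.snapshot("scene")[:,:,::-1];a=manip.snapshot("side")[:,:,::-1]
cv2.imwrite("pics/s16.png",a);cv2.imwrite("pics/c16.png",b)
E
python3 ov.py pics/s16.png pics/c16.png 0 .005,0,0
```

```text
time: 25.5
tcp_pos: [0.5459, -0.2442, 0.0893]
eef_rot: [3.064, -0.48, 1.73]
ft_force: [0.5, 0.1, -1.1]
finger_gap: 0.0004
time: 26.4
tcp_pos: [0.5591, -0.426, 0.2222]
eef_rot: [3.061, -0.476, 1.73]
ft_force: [-0.0, 0.3, 0.4]
finger_gap: 0.0006
t 26.4 j [ 0.76  0.78 -0.02  0.9  -0.35  1.78  0.87]
world tcp [ 0.5591 -0.426   0.2222] pre tcp mm [-424.8   29.3  222.2] tip [-416.9   28.3  207.1]
tool axes in pre: x [0.888 0.045 0.458] y [ 0.014 -0.997  0.071] z [ 0.46  -0.057 -0.886]
F pre [ 0.3 -0.   0.4] gap 0.0006
```

View pics/ov_side.png

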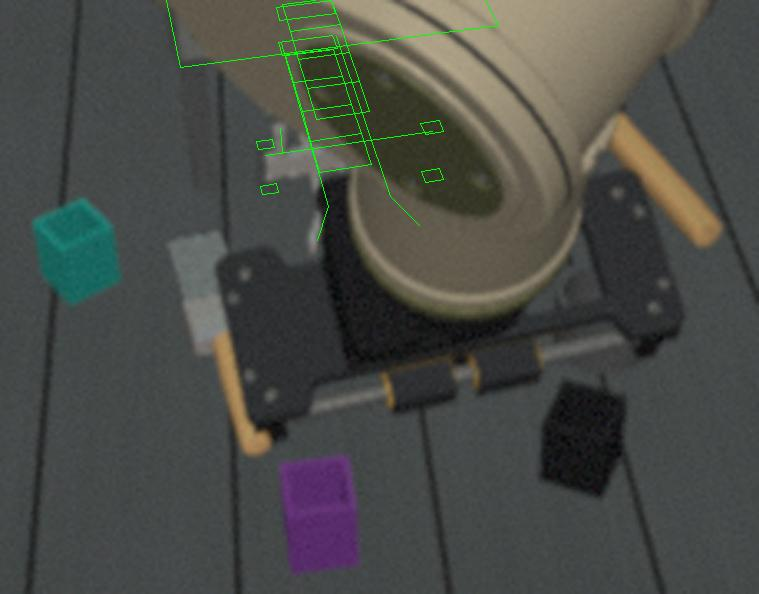

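View pics/ov_scene.png

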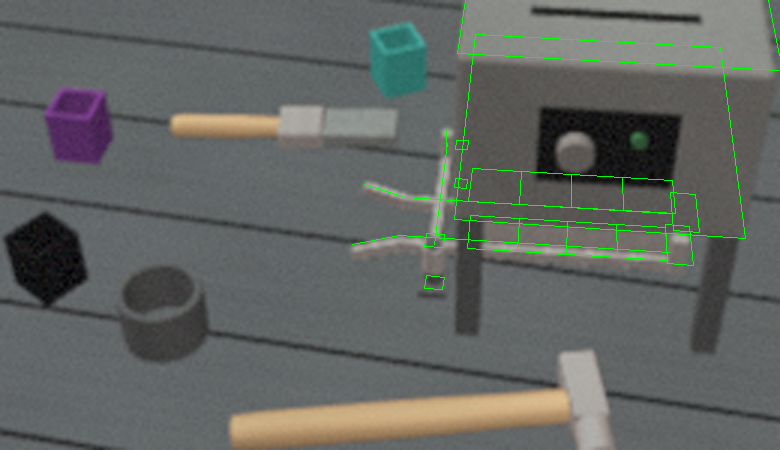

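```bash
python3 -m creep '[[[0,-1,-1],0],[[0,-1,-1],0],[[0,-1,-1],0],[[0,-1,-1],0],[[0,-1,-0.5],0],[[0,-1,0],0],[[0,-1,0],0],[[0,-1,0],0],[[0,-1,0],0],[[0,0,0],0]]'
python3 st.py
python3 - <<'E'
from cell import manip
import cv2,numpy as np
a=manip.snapshot("side")[:,:,::-1]
cv2.imwrite("pics/s17.png",a)
E
python3 ov.py pics/s17.png pics/c16.png 0 .005,0,0
python3 - <<'E'
import cv2,numpy as np
a=cv2.imread('pics/s17.png')[165:345,200:430];b=cv2.imread('pics/ov_side.png')
cv2.imwrite('pics/f.png',np.hstack([cv2.resize(a[:110],(400,191*1)),cv2.resize(b[:363],(400,191))]))
cv2.imwrite('pics/f.png',cv2.resize(a,None,fx=3.3,fy=3.3,interpolation=2))
E
```

```text
time: 27.5
tcp_pos: [0.3326, -0.5039, 0.3024]
eef_rot: [3.067, -0.482, 1.725]
ft_force: [-0.3, -0.6, 0.2]
finger_gap: 0.0003
t 27.5 j [ 1.02  0.59  0.04  1.05 -0.27  1.92  1.16]
world tcp [ 0.3326 -0.5039  0.3024] pre tcp mm [-477.8  262.9  302.4] tip [-469.9  262.   287.4]
tool axes in pre: x [0.885 0.041 0.463] y [ 0.011 -0.998  0.066] z [ 0.465 -0.054 -0.884]
F pre [-0.6  0.3  0.2] gap 0.0003
```

View pics/f.png

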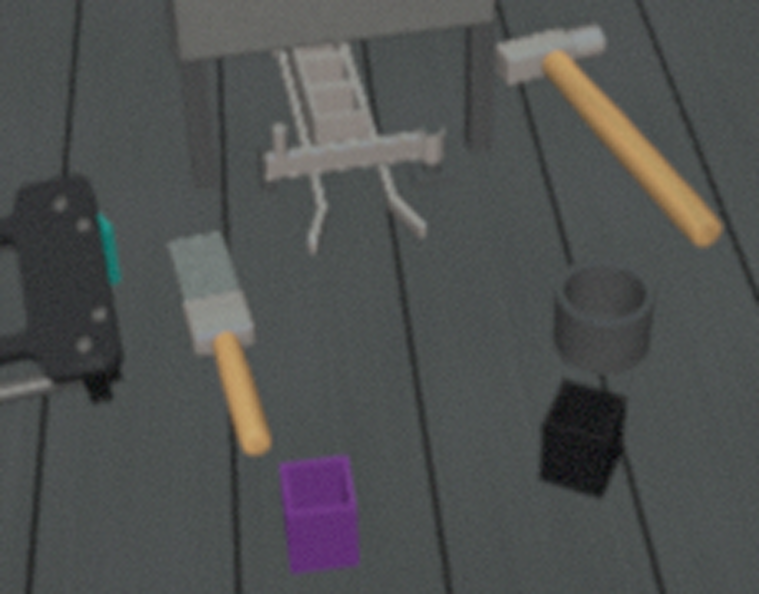

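View pics/ov_side.png

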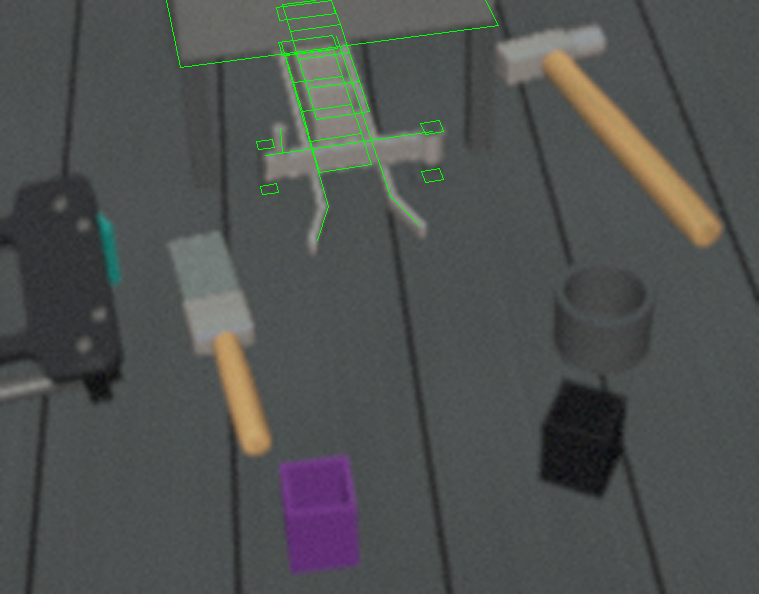

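```bash
python3 -c "
from cell import manip
print(manip.close_job())"
```

```text
the job is handed in; nothing more can be done
None
```

The row of four offcuts is home against the end stop and the gate bar is swung shut behind the last one. I handed the job in at about 27.6 s of the 64 s.

- **Leaning the hand:** The moves offer no tilt command. I drove the arm past its upper reach so the hand leaned back about 28°, and it held that lean for the rest of the job. The task said an upright hand could not follow the row home.
- **Pushing the row:** I pushed with closed fingers at about mid-height of the tubes, at 5 mm per step, slower near the end. The force stayed at 4–6 N with almost none sideways. It rose sharply to 11 N when the rear face was about 5 mm inside the hood's edge, which is where it should be with the row home.
- **Shutting the gate:** I swept the bar round from its outer side until it stopped hard at 12–13 N, at the position for 0 rad. I then backed the arm well clear.

**Last checks:**
- With the home row and shut gate drawn over the last pictures from both fixed cameras, the gate bar and the visible tubes line up with the model. The row looks straight, closed up and upright.
- The hammer, wire brush, pipe, and black and purple look-alikes are where they started. The turquoise one was partly behind the hand in the last side view, but unmoved in the scene view just before.
- The hood hides most of the front tubes, so front contact with the stop rests on the rear-face position and the force rise. I did not see it directly.
- The robot was touching nothing, and no check failed or disagreed.

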